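# Put the lens away in its sprung-lid case

### The arm

A 6-joint arm with a two-finger parallel gripper is mounted at the origin on a cart in front of the work surface, level with it; the furniture and walls round the work are solid. World frame = base frame: x ahead of the robot, y to its left, z up, the work surface at z = 0. Lengths are in m, angles in degrees, forces in N, time in s.
With the tool pointing down it reaches from about 0.425 to 0.95 m from the base axis. Payload 14.7 kg.
Tool frame: the origin (TCP) lies midway between the tips of the shut fingers; the grasp point (between the pads) lies 19 mm behind it (tcp_to_grasp is the z of the grasp point in the tool frame, in m); z points along the fingers, y is the line along which they close (so a half turn about z gives the same grasp; the last joint's range is limited). The gripper opens to 85 mm and grips with 20 to 120 N. Pads are 22 mm wide; open, the fingers measure 114 mm over their backs; the gripper's body (76 mm by 85 mm) begins 54 mm behind the grasp point. The pads swing forward as they close: fully open they stand 13 mm farther back than shut.
Start: joints at [63.392, 27.513, 91.461, -0, 61.026, -2.67], TCP at [0.264, 0.594, 0.231] pointing down, gripper open.
Joint ranges: [-157.49, 157.49], [-46.99, 117.5], [13.45, 153.17], [-89.5, 269.5], [5.16, 153.95], [-167.48, 167.48]. Speed limits (degrees/s): [108.29, 108.29, 136.94, 172.46, 172.46, 172.46].

### API

Orientations are given as a 3x3 rotation matrix whose columns are the frame's x, y, z axes.
In Python, from rig import state, camera, sign_off, tcp_to_grasp gives the robot as it stands.
- The arm moves only by the tool move_arm, never from a script. Its argument "targets" is a list of rows, each an object of numbers: "grip": the opening, from -1 (shut) to 1 (fully open); "x", "y", "z": the shift along the world's x, y, z in units of 25 mm (1.0 is 25 mm); "wx", "wy", "wz": the turn, a rotation vector about the world's x, y, z in units of 10 degrees (1.0 is 10 degrees). In form: [{"grip": .., "x": .., "y": .., "z": .., "wx": .., "wy": .., "wz": ..}, ...]. A call has 1 to 5 rows; each row shifts and turns the commanded pose from where the row before left it; what a row does not reach is not made up. A row lasts 1/8 s, in which the tool goes at most 62.5 mm and 10.7 degrees, less where a joint would pass 70% of its speed; a pose out of reach is approached as far as the arm can. A call is refused whole if a number of a shift passes 1 or a number of a turn 1, either way. A call with a gripper value outside its range is refused whole. The fingers move at their own pace and stop on an object; "force" is the grip in N (left out, the last holds). Time passes only in rows, so rows that do not move let the fingers close. It gives the time, the measured TCP pose, the force, the opening and the grip force at its end, in the units of the state.
- state(): the state, without advancing time (a new reading comes with each control period).
- camera(name): name is "side" or "top"; returns a dict with "color" (400x640x3 uint8, blue, green, red), "fov_y" (degrees; the focal length in pixels is half the picture's height over the tangent of half this angle, whatever the lens; pixels are square), "cx", "cy" (the principal point, pixels), "D" ([k1, k2, p1, p2, k3] as OpenCV has them; the pictures are not rectified), "position" and "attitude" of the camera in the world. Camera axes: x right, y down, z forward; pixel columns grow to the right and rows downward; lengths in m; the calibration is good to about 2 mm. A picture is of the moment at which its call begins. There is no depth.
- sign_off(): hands the job in; it is judged then, once.
The state is a dict: "clock": time; "q": joint angles; "joint_vel": joint speeds; "effort": joint torques, N m; "eef_pos": TCP position; "tcp_rot": TCP orientation; "force": force on the tool from outside, world axes, zero at the start; "moment": the same for the moment, N m; "finger_gap": opening from 0.0 (shut) to 1.0 (fully open); "grip_force": force on a finger pad.
Only numpy, scipy, OpenCV 4.12 (cv2) and the standard library are available. Lean on these libraries where they do the work, as an engineer would, in place of code of your own. Each camera call takes 0.05 s, during which the arm holds its last target. There are 200 camera calls.

### The job

Put the loose lens puck away in its case: press the steel latch button on the front of the lens case fully down and let the sprung lid pop up by itself without touching the lid. Then set the lens puck down flat inside the open case, without dropping it, and leave the case open.

Things in the scene. Friction and masses are not known exactly. Their poses are not given: they have to be found in the camera images.
- lens_case: Fixed black case, 170 (x) x 140 (y) x 40 mm, lid shut. Origin: centre of underside; +x leads from ledge to hinge. Front 55 mm: solid ledge, top at z 34, carrying a grey 40x46 mm latch housing, top z 46, and, at y +50, a flat steel key lock that does not move. Behind it the bay for the lens: inside x -25 to 80, y -65 to 65, centre (27.5, 0), floor z 9, rim of the 5 mm walls z 34 mm.
- case_lid: Flat aluminium lid over the bay, 111x138x6 mm. Origin: middle of its hinge axis at the far edge of the case (case frame x 83, y 0, z 37 mm); shut, its axes are the case's and its latch lip reaches x -119 mm. Sprung (about 1 N at the front edge): once unlatched it swings up and back 2.0 rad in about 1 s and stays, leaning away from the bay; z tilts by the opening angle.
- latch_button: Round steel push button, 24 mm across, on the latch housing in the middle of the ledge (case frame x -58, y 0), 30 mm in front of the lid plate. Origin: centre of its top face, z 54 mm when up; z up. It goes straight down 6 mm (1.5 N to start, 4.5 N at the stop) and springs back; the lid is freed about 4 to 5 mm down.
- lens_puck: Loose plain black ring-shaped disc, 40 mm across, 16 mm high, about 80 g, open recessed middle, lying flat on the worktop to the right of the case. Origin: centre of its underside; z up. Grip across its 40 mm rim in any direction. Not the 38 mm black wheel with a metal hub nor the 60 mm roll of black tape near it.
There are look-alikes about, which are no part of the job. What is shaped like the lens_puck but yellow is not meant.

How it is judged (in metres and radians):
On the way:
1. the lid has sprung open (angle between case_lid's own z axis and vertical above 1.5 rad), for 0.2 s.
At the end, for the whole second after the job is handed in: The lid stands open (more than 1.5 rad); the lens puck lies at rest inside the bay (between its walls), on its floor (underside less than 15 mm above the worktop), flat within 10 degrees and the same way up as it started (angle between case_lid's own z axis and vertical above 1.5 rad and x of lens_puck in the frame of lens_case between -0.015 and 0.07 m and y of lens_puck in the frame of lens_case between -0.055 and 0.055 m and z of lens_puck in the frame of lens_case below 0.015 m and angle between lens_puck's own z axis and vertical below 0.17 rad and linear speed of lens_puck below 0.02 m/s); the robot touches nothing.
It fails at once if the robot touches the lid with more than 1.5 N (contact force between any of the arm, the fingers and case_lid above 1.5 N).
It fails at once if the lens puck is dropped (falls free of the fingers at more than 0.7 m/s, some 25 mm) (linear speed of lens_puck above 0.7 m/s and contact force between the fingers and lens_puck below 0.05 N).
It also fails if it takes over 48 s, if anything falls off the work surface, if the arm or the gripper's body presses on something with over 40 N, if the wrist force passes 120 N, or if a joint passes its speed limit or range.

## Working session

There is one attempt and no reset: what is moved stays moved. The work goes in short steps, Python scripts to look and compute and a tool call to move; the robot and the scene stay as the last step left them, time stands still between calls to the robot, and variables do not carry over. Pictures are saved under pics/ and viewed, at most 10 in all, crops included, and the job is handed in when it is done.

Besides the shell and the picture viewer there is one more tool, called after "Emit:" as name([rows], argument=value, ...), one row to a line, values as JSON. move_arm: Moves the arm, as the interface text tells. Its arguments: {"type":"object","properties":{"targets":{"type":"array","items":{"type":"object","properties":{"grip":{"type":"number"},"x":{"type":"number"},"y":{"type":"number"},"z":{"type":"number"},"wx":{"type":"number"},"wy":{"type":"number"},"wz":{"type":"number"}}}},"force":{"type":"number"}},"required":["targets"]}

```bash
mkdir -p pics; cat > h.py <<'E'
import numpy as np, cv2
from rig import state, camera
def K(c):
    f=200/np.tan(np.radians(c["fov_y"])/2)
    return np.array([[f,0,c["cx"]],[0,f,c["cy"]],[0,0,1.]])
def ray(c,uv):
    p=cv2.undistortPoints(np.array([[uv]],float),K(c),np.array(c["D"],float))[0,0]
    return np.array(c["position"]),np.array(c["attitude"])@np.array([p[0],p[1],1])
def plane(c,uv,z):
    o,d=ray(c,uv); return o+d*(z-o[2])/d[2]
def proj(c,P):
    R=np.array(c["attitude"]); r=cv2.Rodrigues(R.T)[0]
    return cv2.projectPoints(np.array(P,float).reshape(-1,1,3),r,-R.T@np.array(c["position"]),K(c),np.array(c["D"],float))[0][:,0]
E
python3 - <<'E'
from h import *
import pickle
for n in("top","side"):
    c=camera(n); pickle.dump(c,open(n+".pkl","wb")); cv2.imwrite(f"pics/{n}0.png",c["color"])
    print(n,c["position"],c["attitude"],c["fov_y"],c["D"],c["cx"],c["cy"])
s=state();print(s["eef_pos"],s["tcp_rot"],s["clock"],s["force"])
import rig;print(rig.tcp_to_grasp)
E
```

```text
top [0.42033363 0.03602034 1.06998045] [[ 0.02396083 -0.99865099  0.04606608]
 [-0.99968498 -0.02359035  0.0085694 ]
 [-0.00747113 -0.0462569  -0.99890164]] 53.82310592886446 [-0.04399774  0.          0.          0.          0.        ] 319.86225735977314 198.07267035011475
side [ 0.24327954 -0.95956983  0.60206755] [[ 0.97452464 -0.11937711  0.18987058]
 [-0.22364617 -0.45361549  0.86267919]
 [-0.01685591 -0.88316595 -0.4687577 ]] 45.96072993772 [-0.06601645  0.          0.          0.          0.        ] 311.915534057801 197.20863791069215
[0.26355345 0.59377855 0.23073093] [[-9.13990806e-01  4.05734604e-01 -4.86852581e-04]
 [ 4.05734892e-01  9.13990302e-01 -9.61366445e-04]
 [ 5.49189042e-05 -1.07621317e-03 -9.99999419e-01]] 0.1 [ 0.36509794 -0.34720853  0.24166961]
-0.0187
```

View pics/top0.png

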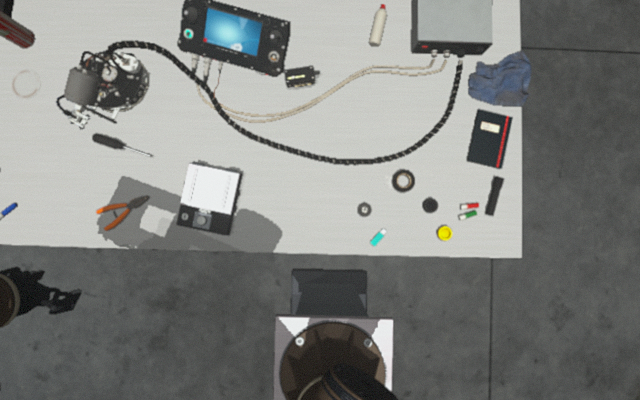

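View pics/side0.png

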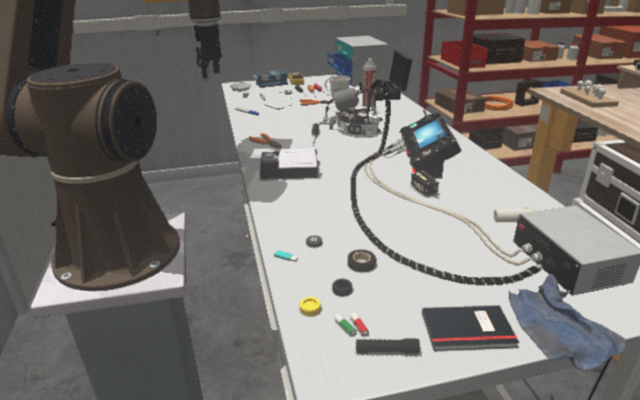

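The top view shows the case at about (210,200), with its ledge towards the robot and the button at about (203,216). The black disc at (430,205) looks like the puck. The wheel with a hub is at (364,209), the tape roll at (403,180), and the yellow decoy at (445,233). I'll zoom in and measure.

```bash
python3 - <<'E'
from h import *
import pickle
t=pickle.load(open("top.pkl","rb"));s=pickle.load(open("side.pkl","rb"))
a=cv2.resize(t["color"][155:245,165:255],(400,400),interpolation=cv2.INTER_CUBIC)
b=cv2.resize(t["color"][165:245,345:455],(400,291),interpolation=cv2.INTER_CUBIC)
d=cv2.resize(s["color"][220:320,290:400],(400,364),interpolation=cv2.INTER_CUBIC)[:300]
im=np.zeros((600,800,3),np.uint8);im[:400,:400]=a;im[:291,400:]=b;im[300:,400:]=d;
cv2.imwrite("pics/z.png",im)
# dark blobs
for n,c,x0,x1,y0,y1 in(("top",t,340,460,165,245),("side",s,270,400,225,320)):
    g=c["color"].max(2)[y0:y1,x0:x1]
    m=(g<90).astype(np.uint8)
    k,l,st,ce=cv2.connectedComponentsWithStats(m)
    for i in range(1,k):
        if st[i,4]>40:
            ctr=cv2.findContours((l==i).astype(np.uint8),cv2.RETR_EXTERNAL,2)[0][0]
            e=cv2.minEnclosingCircle(ctr); x,y,w,hh=st[i,:4]
            uv=(x0+x+(w-1)/2,y0+y+(hh-1)/2)
            print(n,uv,w,hh,ce[i]+[x0,y0],plane(c,uv,.012).round(4), plane(c,ce[i]+[x0,y0],.012).round(4))
E
```

```text
top (np.float64(403.0), np.float64(180.5)) 21 22 [402.10344828 180.9137931 ] [ 0.5218 -0.1778  0.012 ] [ 0.5206 -0.1754  0.012 ]
top (np.float64(429.5), np.float64(204.5)) 14 14 [429.49681529 204.89171975] [ 0.4588 -0.2501  0.012 ] [ 0.4577 -0.2501  0.012 ]
side (np.float64(374.0), np.float64(238.0)) 25 27 [373.97183099 238.83098592] [ 0.5753 -0.1039  0.012 ] [ 0.574  -0.1072  0.012 ]
side (np.float64(362.0), np.float64(261.0)) 27 21 [361.81886792 263.63773585] [ 0.5206 -0.1824  0.012 ] [ 0.5172 -0.1913  0.012 ]
side (np.float64(342.0), np.float64(287.5)) 19 16 [341.87346939 287.43265306] [ 0.4549 -0.257   0.012 ] [ 0.4547 -0.2567  0.012 ]
```

View pics/z.png

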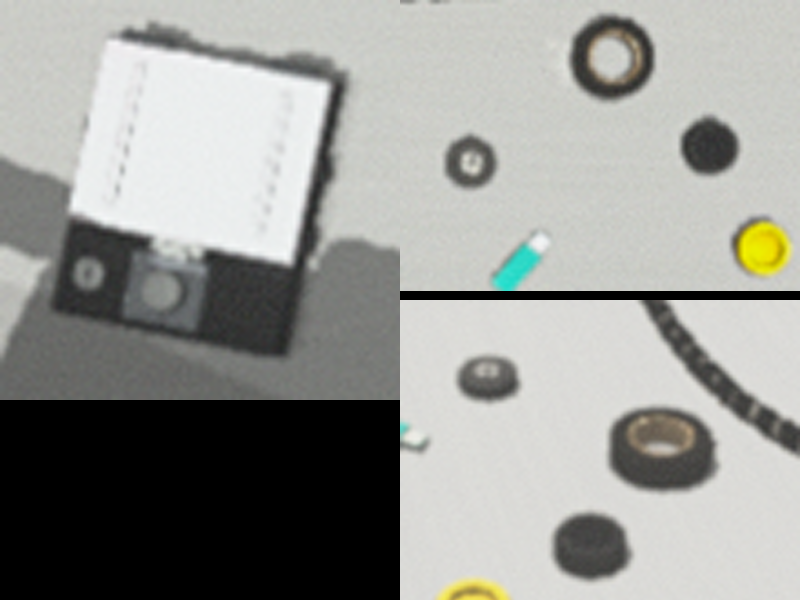

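The bottom-left crop shows the lid as a white quad, the button at crop (162,292) and the key lock at (90,273), on its +y side. The black disc at (430,205) is the puck. Next I'll work out the case pose.

```bash
python3 - <<'E'
from h import *
import pickle
t=pickle.load(open("top.pkl","rb"));s=pickle.load(open("side.pkl","rb"))
px=lambda x,y:(165+(x+.5)*.225-.5,155+(y+.5)*.225-.5)
b=plane(t,px(162,292),.054);k=plane(t,px(90,273),.036)
C=[plane(t,px(*p),.040) for p in((110,37),(332,82),(295,265),(70,215))]
print("btn",b,"lock",k); print(np.round(C,4))
ex=(C[0]+C[1]-C[2]-C[3]); ey=(C[0]+C[3]-C[1]-C[2])
yaw=np.degrees(np.arctan2(ex[1],ex[0]));yaw2=np.degrees(np.arctan2(-ey[0],ey[1]))
print(yaw,yaw2,np.linalg.norm(ex)/2,np.linalg.norm(ey)/2)
g=t["color"].min(2)[155:245,165:255]
m=(g>215).astype(np.uint8);kk,l,st,ce=cv2.connectedComponentsWithStats(m);
i=1+st[1:,4].argmax();P=np.argwhere(l==i)[:,::-1]
W=np.array([plane(t,(165+p[0],155+p[1]),.04)[:2]*1000 for p in P],np.float32);r=cv2.minAreaRect(W);print(st[i],r)
th=np.radians((yaw+yaw2)/2);R=np.array([[np.cos(th),-np.sin(th)],[np.sin(th),np.cos(th)]])
o=np.mean(C,0)[:2]-R@[.0275,0]  # lid plate centre approx x 27.5
print("origin from lid",o,"from btn",b[:2]-R@[-.058,0],"from lock?",R.T@(k[:2]-b[:2]))
# side check
def P3(o,p): return [*(o+R@np.array(p[:2])),p[2]]
for oo in(o,b[:2]-R@[-.058,0]):
    print(proj(s,[P3(oo,(-.058,0,.054)),P3(oo,(-.085,-.07,0)),P3(oo,(-.085,-.07,.034)),P3(oo,(.085,-.07,0))]).round(1))
im=cv2.resize(s["color"][140:190,250:330],(800,500),interpolation=cv2.INTER_CUBIC);cv2.imwrite("pics/s2.png",im)
E
```

```text
btn [0.40224459 0.35110971 0.054     ] lock [0.41208828 0.40036792 0.036     ]
[[0.5528 0.3926 0.04  ]
 [0.5288 0.2585 0.04  ]
 [0.4199 0.2768 0.04  ]
 [0.4462 0.4123 0.04  ]]
-10.008890657170578 -10.573339478479376 0.10939546080036497 0.1370874680044553
[  16    9   57   50 2030] ((486.0234680175781, 337.881591796875), (135.5914764404297, 109.32593536376953), 79.40607452392578)
origin from lid [0.45984726 0.33999099] from btn [0.45931153 0.34074803] from lock? [0.00088537 0.05022436]
[[269.3 154.3]
 [260.3 180.9]
 [259.5 170.3]
 [318.3 178.8]]
[[269.1 154.2]
 [260.1 180.8]
 [259.3 170.2]
 [318.  178.7]]
```

View pics/s2.png

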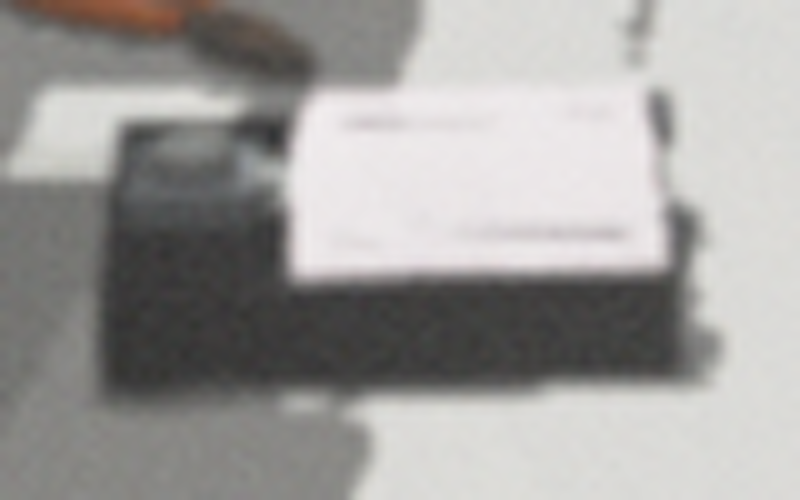

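Emit:
move_arm([
  {"grip": -1, "x": 0.54, "y": -0.97, "wz": 0.27},
  {"grip": -1, "x": 0.54, "y": -0.97, "wz": 0.27},
  {"grip": -1, "x": 0.54, "y": -0.97, "wz": 0.27},
  {"grip": -1, "x": 0.54, "y": -0.97, "wz": 0.27},
  {"grip": -1, "x": 0.54, "y": -0.97, "wz": 0.28},
], force=30)

```text
$.targets[0]: bad value
```

Emit:
move_arm([
  {"grip": -1, "x": 0.54, "y": -0.97},
  {"grip": -1, "x": 0.54, "y": -0.97},
  {"grip": -1, "x": 0.54, "y": -0.97},
  {"grip": -1, "x": 0.54, "y": -0.97},
  {"grip": -1, "x": 0.54, "y": -0.97},
])

```text
$.targets[0]: bad value
```

Emit:
move_arm([
  {"grip": -1, "z": -1},
  {"grip": -1, "z": -1},
  {"grip": -1, "z": -1},
  {"grip": -1, "z": -1},
  {"grip": -1, "z": -1},
])

```text
$.targets[0]: bad value
```

All seven fields seem to be required.

Emit:
move_arm([
  {"grip": -1, "x": 0.54, "y": -0.97, "z": 0, "wx": 0, "wy": 0, "wz": 0.27},
  {"grip": -1, "x": 0.54, "y": -0.97, "z": 0, "wx": 0, "wy": 0, "wz": 0.27},
  {"grip": -1, "x": 0.54, "y": -0.97, "z": 0, "wx": 0, "wy": 0, "wz": 0.27},
  {"grip": -1, "x": 0.54, "y": -0.97, "z": 0, "wx": 0, "wy": 0, "wz": 0.27},
  {"grip": -1, "x": 0.54, "y": -0.97, "z": 0, "wx": 0, "wy": 0, "wz": 0.28},
], force=30)

```text
clock: 0.72
eef_pos: [0.3315, 0.4719, 0.231]
tcp_rot: [[-0.984, 0.178, -0.0], [0.178, 0.984, -0.0], [0.0, -0.0, -1.0]]
force: [-0.9, 0.8, 0.9]
finger_gap: 0.001
grip_force: 0.0
```

Emit:
move_arm([
  {"grip": -1, "x": 0.54, "y": -0.97, "z": 0, "wx": 0, "wy": 0, "wz": 0},
  {"grip": -1, "x": 0.54, "y": -0.97, "z": 0, "wx": 0, "wy": 0, "wz": 0},
  {"grip": -1, "x": 0.54, "y": -0.97, "z": 0, "wx": 0, "wy": 0, "wz": 0},
  {"grip": -1, "x": 0.54, "y": -0.97, "z": 0, "wx": 0, "wy": 0, "wz": 0},
  {"grip": -1, "x": 0.54, "y": -0.97, "z": 0, "wx": 0, "wy": 0, "wz": 0},
])

```text
clock: 1.35
eef_pos: [0.3989, 0.3507, 0.2311]
tcp_rot: [[-0.984, 0.179, -0.0], [0.179, 0.984, -0.0], [0.0, -0.0, -1.0]]
force: [1.3, 0.2, 0.5]
finger_gap: -0.001
grip_force: 0.0
```

Emit:
move_arm([
  {"grip": -1, "x": 0, "y": 0, "z": -1, "wx": 0, "wy": 0, "wz": 0},
  {"grip": -1, "x": 0, "y": 0, "z": -1, "wx": 0, "wy": 0, "wz": 0},
  {"grip": -1, "x": 0, "y": 0, "z": -1, "wx": 0, "wy": 0, "wz": 0},
  {"grip": -1, "x": 0, "y": 0, "z": -1, "wx": 0, "wy": 0, "wz": 0},
  {"grip": -1, "x": 0, "y": 0, "z": -1, "wx": 0, "wy": 0, "wz": 0},
])

```text
clock: 1.98
eef_pos: [0.3986, 0.3515, 0.1054]
tcp_rot: [[-0.984, 0.18, -0.0], [0.18, 0.984, -0.0], [0.0, -0.0, -1.0]]
force: [-0.7, -0.3, 0.0]
finger_gap: 0.004
grip_force: 0.0
```

```bash
python3 - <<'E'
from h import *
c=camera("side");print(state()["eef_pos"],state()["force"])
cv2.imwrite("pics/p1.png",cv2.resize(c["color"][100:190,230:350],(800,600),interpolation=cv2.INTER_CUBIC))
E
```

```text
[0.39732589 0.35046656 0.10268445] [-2.16590669 -1.40593705 -3.80882958]
```

View pics/p1.png

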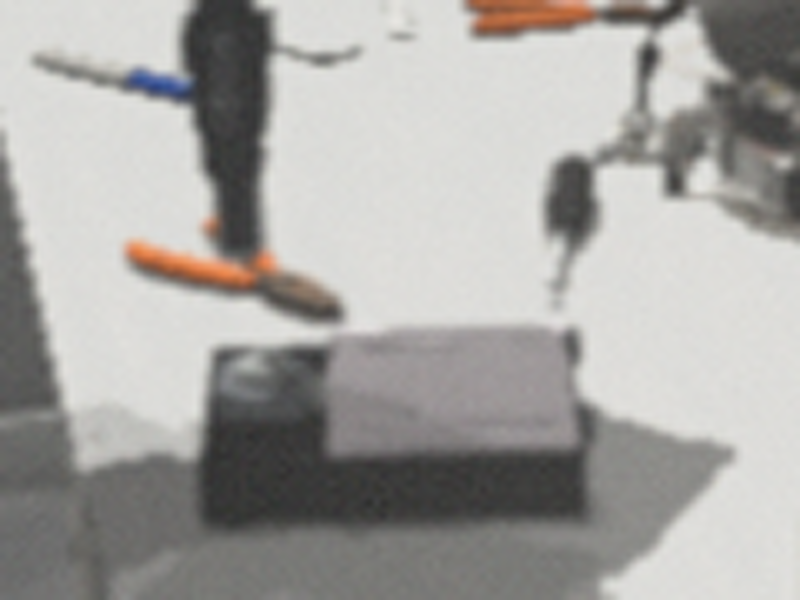

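The crop shows the closed fingertips at (240,250), straight above the button at (255,375). I'll press now.

Emit:
move_arm([
  {"grip": -1, "x": 0, "y": 0, "z": -0.9, "wx": 0, "wy": 0, "wz": 0},
  {"grip": -1, "x": 0, "y": 0, "z": -0.9, "wx": 0, "wy": 0, "wz": 0},
  {"grip": -1, "x": 0, "y": 0, "z": -0.2, "wx": 0, "wy": 0, "wz": 0},
  {"grip": -1, "x": 0, "y": 0, "z": -0.1, "wx": 0, "wy": 0, "wz": 0},
  {"grip": -1, "x": 0, "y": 0, "z": -0.1, "wx": 0, "wy": 0, "wz": 0},
])

```text
clock: 2.65
eef_pos: [0.399, 0.3518, 0.052]
tcp_rot: [[-0.984, 0.179, 0.001], [0.179, 0.984, 0.0], [-0.001, 0.001, -1.0]]
force: [-1.5, -0.9, 3.5]
finger_gap: -0.001
grip_force: 1.4
```

Emit:
move_arm([
  {"grip": -1, "x": 0, "y": 0, "z": -0.06, "wx": 0, "wy": 0, "wz": 0},
  {"grip": -1, "x": 0, "y": 0, "z": 0, "wx": 0, "wy": 0, "wz": 0},
  {"grip": -1, "x": 0, "y": 0, "z": 0, "wx": 0, "wy": 0, "wz": 0},
])

```text
clock: 3.02
eef_pos: [0.399, 0.3518, 0.0501]
tcp_rot: [[-0.984, 0.179, 0.001], [0.179, 0.984, 0.0], [-0.0, 0.001, -1.0]]
force: [0.4, 0.1, 2.9]
finger_gap: -0.0
grip_force: 1.6
```

```bash
python3 - <<'E'
from h import *
c=camera("side");print(state()["eef_pos"],state()["force"])
cv2.imwrite("pics/p2.png",cv2.resize(c["color"][100:190,230:350],(800,600),interpolation=cv2.INTER_CUBIC))
E
```

```text
[0.39893588 0.35177964 0.05002561] [0.53409112 0.78211993 3.24731006]
```

View pics/p2.png

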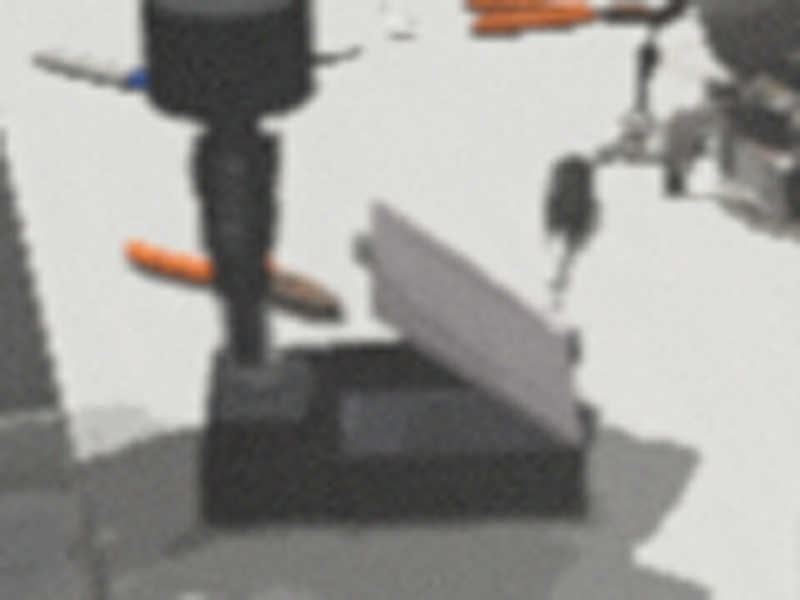

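The crop shows the lid swinging up with its tip at (375,205), well clear of the gripper at (240,250). I'll press to the stop, wait, then lift off.

Emit:
move_arm([
  {"grip": -1, "x": 0, "y": 0, "z": -0.1, "wx": 0, "wy": 0, "wz": 0},
  {"grip": -1, "x": 0, "y": 0, "z": 0, "wx": 0, "wy": 0, "wz": 0},
  {"grip": -1, "x": 0, "y": 0, "z": 0, "wx": 0, "wy": 0, "wz": 0},
  {"grip": -1, "x": 0, "y": 0, "z": 0, "wx": 0, "wy": 0, "wz": 0},
  {"grip": -1, "x": 0, "y": 0, "z": 0, "wx": 0, "wy": 0, "wz": 0},
])

```text
clock: 3.7
eef_pos: [0.399, 0.3518, 0.0479]
tcp_rot: [[-0.984, 0.179, 0.001], [0.179, 0.984, 0.001], [-0.001, 0.001, -1.0]]
force: [-2.4, -1.3, 17.9]
finger_gap: -0.002
grip_force: 9.0
```

Emit:
move_arm([
  {"grip": -1, "x": 0, "y": 0, "z": 0, "wx": 0, "wy": 0, "wz": 0},
  {"grip": -1, "x": 0, "y": 0, "z": 0, "wx": 0, "wy": 0, "wz": 0},
  {"grip": -1, "x": 0, "y": 0, "z": 0.5, "wx": 0, "wy": 0, "wz": 0},
  {"grip": -1, "x": 0, "y": 0, "z": 1, "wx": 0, "wy": 0, "wz": 0},
  {"grip": -1, "x": 0, "y": 0, "z": 1, "wx": 0, "wy": 0, "wz": 0},
])

```text
clock: 4.32
eef_pos: [0.3984, 0.3514, 0.1104]
tcp_rot: [[-0.984, 0.179, -0.001], [0.179, 0.984, -0.001], [0.001, -0.001, -1.0]]
force: [-0.3, -0.6, 0.8]
finger_gap: 0.002
grip_force: 0.0
```

Emit:
move_arm([
  {"grip": 0.55, "x": 0, "y": 0, "z": 1, "wx": 0, "wy": 0, "wz": 0},
  {"grip": 0.55, "x": 0, "y": 0, "z": 1, "wx": 0, "wy": 0, "wz": 0},
  {"grip": 0.55, "x": 0, "y": -1, "z": 0.5, "wx": 0, "wy": 0, "wz": 0},
  {"grip": 0.55, "x": 0, "y": -1, "z": 0, "wx": 0, "wy": 0, "wz": 0},
  {"grip": 0.55, "x": 0.2, "y": -1, "z": 0, "wx": 0, "wy": 0, "wz": 0},
])

```text
clock: 4.95
eef_pos: [0.4034, 0.2758, 0.1726]
tcp_rot: [[-0.984, 0.179, 0.0], [0.179, 0.984, 0.0], [-0.0, 0.0, -1.0]]
force: [-0.5, 0.2, -0.2]
finger_gap: 0.775
grip_force: 0.0
```

```bash
python3 - <<'E'
from h import *
c=camera("side");s=state();print(s["eef_pos"],s["q"],s["finger_gap"])
cv2.imwrite("pics/p3.png",cv2.resize(c["color"][100:190,230:350],(800,600),interpolation=cv2.INTER_CUBIC))
E
```

```text
[0.40343582 0.27354385 0.17240488] [ 3.06038050e+01  1.91039983e+01  1.15890781e+02 -5.38141775e-02
  4.50691763e+01 -4.90330465e+01] 0.7760203729569822
```

View pics/p3.png

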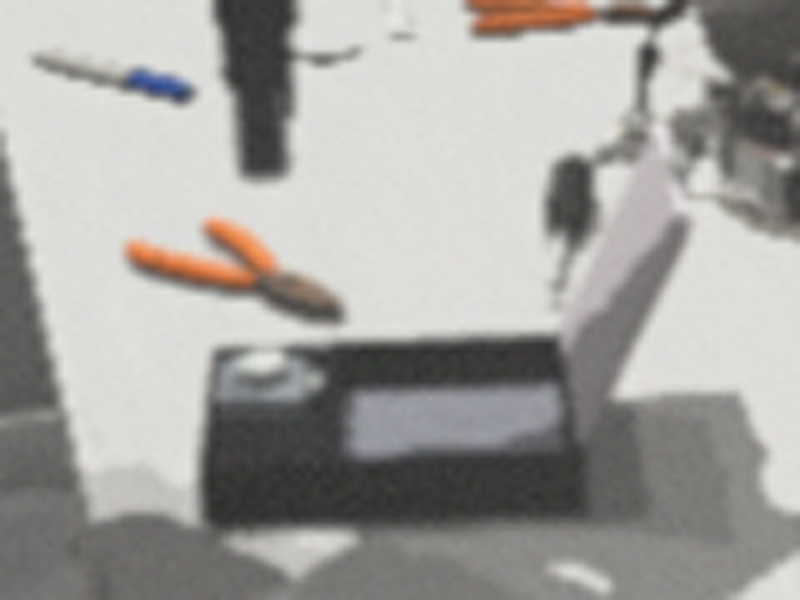

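The lid is fully open, standing at crop (630,280), and the bay is empty. On to the puck.

Emit:
move_arm([
  {"grip": 0.55, "x": 0.5, "y": -1, "z": 0, "wx": 0, "wy": 0, "wz": 0},
  {"grip": 0.55, "x": 0.5, "y": -1, "z": 0, "wx": 0, "wy": 0, "wz": 0},
  {"grip": 0.55, "x": 0.5, "y": -1, "z": 0, "wx": 0, "wy": 0, "wz": 0},
  {"grip": 0.55, "x": 0.5, "y": -1, "z": 0, "wx": 0, "wy": 0, "wz": 0},
  {"grip": 0.55, "x": 0.18, "y": -1, "z": 0, "wx": 0, "wy": 0, "wz": 0},
])

```text
clock: 5.62
eef_pos: [0.4588, 0.1508, 0.1724]
tcp_rot: [[-0.984, 0.18, 0.0], [0.18, 0.984, 0.0], [-0.0, 0.0, -1.0]]
force: [-0.6, -0.7, -0.3]
finger_gap: 0.774
grip_force: 0.0
```

Emit:
move_arm([
  {"grip": 0.55, "x": 0, "y": -1, "z": 0, "wx": 0, "wy": 0, "wz": 0},
  {"grip": 0.55, "x": 0, "y": -1, "z": 0, "wx": 0, "wy": 0, "wz": 0},
  {"grip": 0.55, "x": 0, "y": -1, "z": 0, "wx": 0, "wy": 0, "wz": 0},
  {"grip": 0.55, "x": 0, "y": -1, "z": 0, "wx": 0, "wy": 0, "wz": 0},
  {"grip": 0.55, "x": 0, "y": -1, "z": 0, "wx": 0, "wy": 0, "wz": 0},
])

```text
clock: 6.25
eef_pos: [0.4581, 0.0259, 0.1724]
tcp_rot: [[-0.984, 0.179, -0.0], [0.179, 0.984, -0.0], [0.0, -0.0, -1.0]]
force: [0.7, 0.8, -0.3]
finger_gap: 0.778
grip_force: 0.0
```

Emit:
move_arm([
  {"grip": 0.55, "x": 0, "y": -1, "z": 0, "wx": 0, "wy": 0, "wz": 0},
  {"grip": 0.55, "x": 0, "y": -1, "z": 0, "wx": 0, "wy": 0, "wz": 0},
  {"grip": 0.55, "x": 0, "y": -1, "z": 0, "wx": 0, "wy": 0, "wz": 0},
  {"grip": 0.55, "x": 0, "y": -1, "z": 0, "wx": 0, "wy": 0, "wz": 0},
  {"grip": 0.55, "x": 0, "y": -1, "z": 0, "wx": 0, "wy": 0, "wz": 0},
])

```text
clock: 6.88
eef_pos: [0.4581, -0.0991, 0.1724]
tcp_rot: [[-0.984, 0.179, -0.0], [0.179, 0.984, 0.0], [0.0, 0.0, -1.0]]
force: [0.3, 0.2, -0.3]
finger_gap: 0.776
grip_force: 0.0
```

Emit:
move_arm([
  {"grip": 0.55, "x": 0, "y": -1, "z": 0, "wx": 0, "wy": 0, "wz": 0},
  {"grip": 0.55, "x": 0, "y": -1, "z": 0, "wx": 0, "wy": 0, "wz": 0},
  {"grip": 0.55, "x": 0, "y": -1, "z": 0, "wx": 0, "wy": 0, "wz": 0},
  {"grip": 0.55, "x": 0, "y": -1, "z": 0, "wx": 0, "wy": 0, "wz": 0},
  {"grip": 0.55, "x": 0, "y": -1, "z": 0, "wx": 0, "wy": 0, "wz": 0},
])

```text
clock: 7.5
eef_pos: [0.4581, -0.2241, 0.1724]
tcp_rot: [[-0.984, 0.18, -0.0], [0.18, 0.984, 0.0], [0.0, 0.0, -1.0]]
force: [0.3, -0.9, 0.3]
finger_gap: 0.778
grip_force: 0.0
```

Emit:
move_arm([
  {"grip": 0.55, "x": 0, "y": -0.5, "z": 0, "wx": 0, "wy": 0, "wz": 0},
  {"grip": 0.55, "x": 0, "y": 0, "z": 0, "wx": 0, "wy": 0, "wz": 0},
  {"grip": 0.55, "x": 0, "y": 0, "z": 0, "wx": 0, "wy": 0, "wz": 0},
])

```text
clock: 7.88
eef_pos: [0.458, -0.2351, 0.1722]
tcp_rot: [[-0.984, 0.179, -0.0], [0.179, 0.984, 0.0], [0.001, 0.0, -1.0]]
force: [0.9, 0.6, 0.7]
finger_gap: 0.777
grip_force: 0.0
```

Emit:
move_arm([
  {"grip": 0.55, "x": 0, "y": -0.6, "z": -1, "wx": 0, "wy": 0, "wz": 0},
  {"grip": 0.55, "x": 0, "y": 0, "z": -1, "wx": 0, "wy": 0, "wz": 0},
  {"grip": 0.55, "x": 0, "y": 0, "z": -1, "wx": 0, "wy": 0, "wz": 0},
  {"grip": 0.55, "x": 0, "y": 0, "z": -1, "wx": 0, "wy": 0, "wz": 0},
  {"grip": 0.55, "x": 0, "y": 0, "z": -1, "wx": 0, "wy": 0, "wz": 0},
])

```text
clock: 8.5
eef_pos: [0.4583, -0.25, 0.0467]
tcp_rot: [[-0.984, 0.179, 0.0], [0.179, 0.984, 0.0], [-0.0, 0.0, -1.0]]
force: [1.4, -0.1, -0.2]
finger_gap: 0.776
grip_force: 0.0
```

Emit:
move_arm([
  {"grip": 0.55, "x": 0, "y": 0, "z": -0.7, "wx": 0, "wy": 0, "wz": 0},
  {"grip": 0.55, "x": 0, "y": 0, "z": -0.7, "wx": 0, "wy": 0, "wz": 0},
  {"grip": 0.55, "x": 0, "y": 0, "z": -0.43, "wx": 0, "wy": 0, "wz": 0},
  {"grip": 0.55, "x": 0, "y": 0, "z": 0, "wx": 0, "wy": 0, "wz": 0},
])

```text
clock: 9.0
eef_pos: [0.4579, -0.2505, 0.001]
tcp_rot: [[-0.984, 0.179, -0.001], [0.179, 0.984, 0.001], [0.001, 0.0, -1.0]]
force: [-1.2, -0.1, -0.1]
finger_gap: 0.772
grip_force: 0.0
```

Emit:
move_arm([
  {"grip": -0.5, "x": 0, "y": 0, "z": 0, "wx": 0, "wy": 0, "wz": 0},
  {"grip": -0.5, "x": 0, "y": 0, "z": 0, "wx": 0, "wy": 0, "wz": 0},
  {"grip": -0.5, "x": 0, "y": 0, "z": 0, "wx": 0, "wy": 0, "wz": 0},
  {"grip": -0.5, "x": 0, "y": 0, "z": 0, "wx": 0, "wy": 0, "wz": 0},
  {"grip": -0.5, "x": 0, "y": 0, "z": 0, "wx": 0, "wy": 0, "wz": 0},
], force=30)

```text
clock: 9.62
eef_pos: [0.4586, -0.2511, 0.0024]
tcp_rot: [[-0.984, 0.179, 0.001], [0.179, 0.984, -0.001], [-0.001, -0.0, -1.0]]
force: [-1.4, 0.7, 6.3]
finger_gap: 0.444
grip_force: 29.3
```

```bash
python3 - <<'E'
from h import *
c=camera("side");s=state();print(s["eef_pos"],s["finger_gap"],s["grip_force"],s["force"])
cv2.imwrite("pics/p4.png",cv2.resize(c["color"][220:320,280:410],(780,600),interpolation=cv2.INTER_CUBIC))
E
```

```text
[ 0.4585665  -0.25112754  0.0023581 ] 0.4488710476878584 29.341211157807265 [-0.21166565  1.00936712  6.48721685]
```

View pics/p4.png

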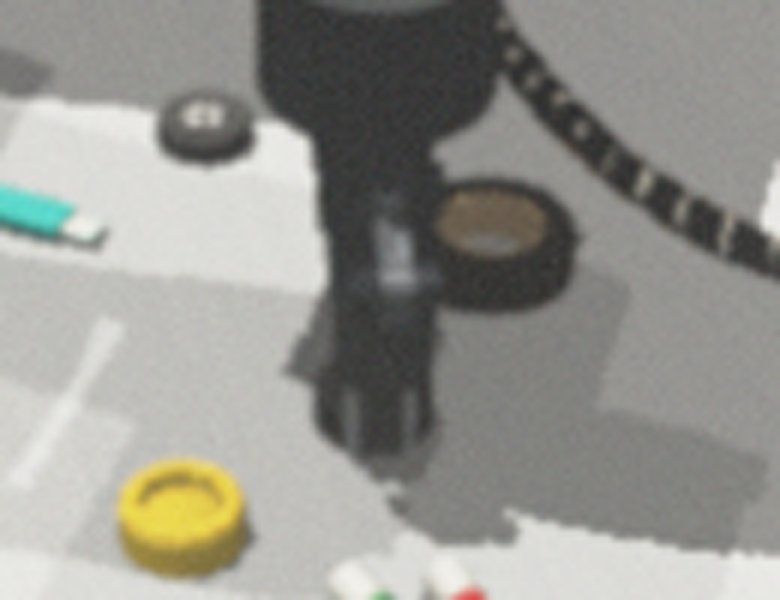

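The fingers hold the black puck at crop (375,420). The gap of about 0.447 is roughly 38 mm, with 29 N of grip. I'll lift and carry it.

Emit:
move_arm([
  {"grip": -0.5, "x": 0, "y": 0, "z": 0.5, "wx": 0, "wy": 0, "wz": 0},
  {"grip": -0.5, "x": 0, "y": 0, "z": 1, "wx": 0, "wy": 0, "wz": 0},
  {"grip": -0.5, "x": 0, "y": 0, "z": 1, "wx": 0, "wy": 0, "wz": 0},
  {"grip": -0.5, "x": 0, "y": 0, "z": 1, "wx": 0, "wy": 0, "wz": 0},
  {"grip": -0.5, "x": 0.83, "y": 0.5, "z": 1, "wx": 0, "wy": 0, "wz": 0},
])

```text
clock: 10.3
eef_pos: [0.4782, -0.2387, 0.1159]
tcp_rot: [[-0.983, 0.181, -0.0], [0.181, 0.983, -0.0], [-0.0, -0.0, -1.0]]
force: [0.9, -1.3, -1.0]
finger_gap: 0.439
grip_force: 30.6
```

Emit:
move_arm([
  {"grip": -0.5, "x": 0, "y": 1, "z": 0.5, "wx": 0, "wy": 0, "wz": 0},
  {"grip": -0.5, "x": 0, "y": 1, "z": 0, "wx": 0, "wy": 0, "wz": 0},
  {"grip": -0.5, "x": 0, "y": 1, "z": 0, "wx": 0, "wy": 0, "wz": 0},
  {"grip": -0.5, "x": 0, "y": 1, "z": 0, "wx": 0, "wy": 0, "wz": 0},
  {"grip": -0.5, "x": 0, "y": 1, "z": 0, "wx": 0, "wy": 0, "wz": 0},
])

```text
clock: 10.92
eef_pos: [0.479, -0.1127, 0.1276]
tcp_rot: [[-0.984, 0.18, 0.001], [0.18, 0.984, -0.0], [-0.001, -0.0, -1.0]]
force: [0.8, 0.1, -1.4]
finger_gap: 0.443
grip_force: 30.6
```

Emit:
move_arm([
  {"grip": -0.5, "x": 0, "y": 1, "z": 0, "wx": 0, "wy": 0, "wz": 0},
  {"grip": -0.5, "x": 0, "y": 1, "z": 0, "wx": 0, "wy": 0, "wz": 0},
  {"grip": -0.5, "x": 0, "y": 1, "z": 0, "wx": 0, "wy": 0, "wz": 0},
  {"grip": -0.5, "x": 0, "y": 1, "z": 0, "wx": 0, "wy": 0, "wz": 0},
  {"grip": -0.5, "x": 0, "y": 1, "z": 0, "wx": 0, "wy": 0, "wz": 0},
])

```text
clock: 11.55
eef_pos: [0.479, 0.0124, 0.1275]
tcp_rot: [[-0.984, 0.18, 0.001], [0.18, 0.984, -0.0], [-0.001, 0.0, -1.0]]
force: [1.1, 0.6, -0.2]
finger_gap: 0.443
grip_force: 30.6
```

Emit:
move_arm([
  {"grip": -0.5, "x": 0, "y": 1, "z": 0, "wx": 0, "wy": 0, "wz": 0},
  {"grip": -0.5, "x": 0, "y": 1, "z": 0, "wx": 0, "wy": 0, "wz": 0},
  {"grip": -0.5, "x": 0, "y": 1, "z": 0, "wx": 0, "wy": 0, "wz": 0},
  {"grip": -0.5, "x": 0, "y": 1, "z": 0, "wx": 0, "wy": 0, "wz": 0},
  {"grip": -0.5, "x": 0, "y": 1, "z": 0, "wx": 0, "wy": 0, "wz": 0},
])

```text
clock: 12.18
eef_pos: [0.479, 0.1374, 0.1276]
tcp_rot: [[-0.984, 0.179, 0.001], [0.179, 0.984, 0.0], [-0.001, 0.0, -1.0]]
force: [0.2, -0.3, -0.5]
finger_gap: 0.441
grip_force: 30.6
```

Emit:
move_arm([
  {"grip": -0.5, "x": 0, "y": 1, "z": 0, "wx": 0, "wy": 0, "wz": 0},
  {"grip": -0.5, "x": 0, "y": 1, "z": 0, "wx": 0, "wy": 0, "wz": 0},
  {"grip": -0.5, "x": 0, "y": 1, "z": 0, "wx": 0, "wy": 0, "wz": 0},
  {"grip": -0.5, "x": 0, "y": 1, "z": 0, "wx": 0, "wy": 0, "wz": 0},
  {"grip": -0.5, "x": 0, "y": 1, "z": 0, "wx": 0, "wy": 0, "wz": 0},
])

```text
clock: 12.8
eef_pos: [0.479, 0.2624, 0.1276]
tcp_rot: [[-0.984, 0.179, 0.001], [0.179, 0.984, 0.0], [-0.001, 0.001, -1.0]]
force: [-0.8, -0.4, -1.0]
finger_gap: 0.441
grip_force: 30.6
```

Emit:
move_arm([
  {"grip": -0.5, "x": 0, "y": 1, "z": 0, "wx": 0, "wy": 0, "wz": 0},
  {"grip": -0.5, "x": 0, "y": 1, "z": 0, "wx": 0, "wy": 0, "wz": 0},
  {"grip": -0.5, "x": 0, "y": 1, "z": 0, "wx": 0, "wy": 0, "wz": 0},
  {"grip": -0.5, "x": 0, "y": 0, "z": 0, "wx": 0, "wy": 0, "wz": 0},
])

```text
clock: 13.3
eef_pos: [0.4791, 0.3384, 0.1271]
tcp_rot: [[-0.984, 0.178, 0.001], [0.178, 0.984, 0.001], [-0.001, 0.001, -1.0]]
force: [-0.5, -0.1, -0.5]
finger_gap: 0.442
grip_force: 30.6
```

```bash
python3 - <<'E'
from h import *
c=camera("side");s=state();print(s["eef_pos"],s["finger_gap"],s["grip_force"],s["force"])
cv2.imwrite("pics/p5.png",cv2.resize(c["color"][100:190,230:350],(800,600),interpolation=cv2.INTER_CUBIC))
E
```

```text
[0.47884511 0.33732009 0.12689678] 0.43860447974054295 30.604738930851454 [-0.0902801 -1.0517316 -0.8685685]
```

View pics/p5.png

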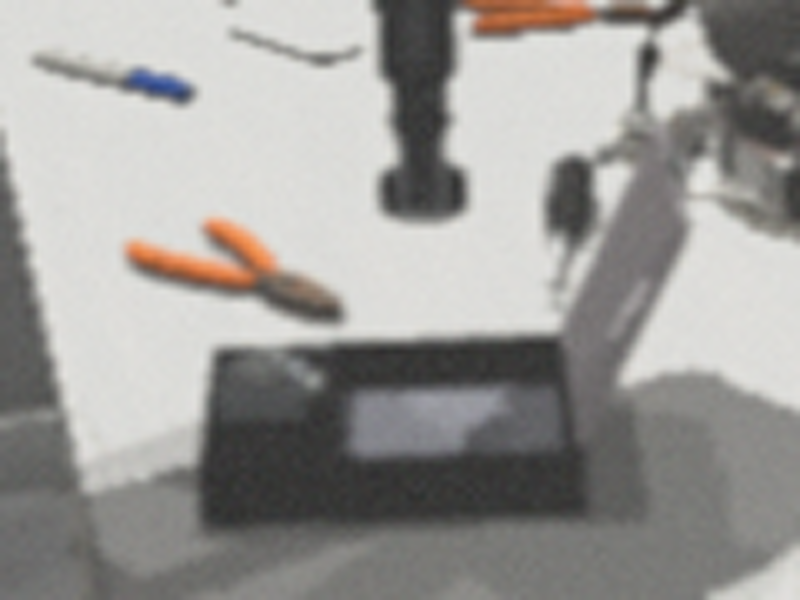

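The puck hangs level at crop (423,195), over the open bay, and the lid is clear at (630,280). I'll lower it.

Emit:
move_arm([
  {"grip": -0.5, "x": 0, "y": 0, "z": -1, "wx": 0, "wy": 0, "wz": 0},
  {"grip": -0.5, "x": 0, "y": 0, "z": -1, "wx": 0, "wy": 0, "wz": 0},
  {"grip": -0.5, "x": 0, "y": 0, "z": -1, "wx": 0, "wy": 0, "wz": 0},
  {"grip": -0.5, "x": 0, "y": 0, "z": -1, "wx": 0, "wy": 0, "wz": 0},
  {"grip": -0.5, "x": 0, "y": 0, "z": -0.4, "wx": 0, "wy": 0, "wz": 0},
])

```text
clock: 13.98
eef_pos: [0.4783, 0.3356, 0.0155]
tcp_rot: [[-0.984, 0.18, -0.002], [0.18, 0.984, -0.001], [0.002, -0.001, -1.0]]
force: [-0.7, 0.4, -0.2]
finger_gap: 0.446
grip_force: 30.6
```

Emit:
move_arm([
  {"grip": -0.5, "x": 0, "y": 0, "z": -0.1, "wx": 0, "wy": 0, "wz": 0},
  {"grip": -0.5, "x": 0, "y": 0, "z": 0, "wx": 0, "wy": 0, "wz": 0},
  {"grip": -0.5, "x": 0, "y": 0, "z": -0.08, "wx": 0, "wy": 0, "wz": 0},
  {"grip": -0.5, "x": 0, "y": 0, "z": 0, "wx": 0, "wy": 0, "wz": 0},
])

```text
clock: 14.48
eef_pos: [0.4791, 0.3367, 0.0124]
tcp_rot: [[-0.984, 0.179, 0.0], [0.179, 0.984, 0.0], [-0.0, 0.0, -1.0]]
force: [-0.1, -0.1, -0.5]
finger_gap: 0.438
grip_force: 30.6
```

Not touching yet, so I'll lower it a little more.

Emit:
move_arm([
  {"grip": -0.5, "x": 0, "y": 0, "z": -0.05, "wx": 0, "wy": 0, "wz": 0},
  {"grip": -0.5, "x": 0, "y": 0, "z": 0, "wx": 0, "wy": 0, "wz": 0},
  {"grip": -0.5, "x": 0, "y": 0, "z": 0, "wx": 0, "wy": 0, "wz": 0},
])

```text
clock: 14.85
eef_pos: [0.4792, 0.3368, 0.0114]
tcp_rot: [[-0.984, 0.179, 0.001], [0.179, 0.984, 0.0], [-0.0, 0.0, -1.0]]
force: [-1.9, -1.2, 8.6]
finger_gap: 0.441
grip_force: 31.5
```

It's on the floor at 8.6 N. I'll release and back off.

Emit:
move_arm([
  {"grip": 0, "x": 0, "y": 0, "z": 0, "wx": 0, "wy": 0, "wz": 0},
  {"grip": 0.2, "x": 0, "y": 0, "z": 0, "wx": 0, "wy": 0, "wz": 0},
  {"grip": 0.4, "x": 0, "y": 0, "z": 0, "wx": 0, "wy": 0, "wz": 0},
  {"grip": 0.4, "x": 0, "y": 0, "z": 0, "wx": 0, "wy": 0, "wz": 0},
  {"grip": 0.4, "x": 0, "y": 0, "z": 0.2, "wx": 0, "wy": 0, "wz": 0},
])

```text
clock: 15.48
eef_pos: [0.4787, 0.3364, 0.0156]
tcp_rot: [[-0.984, 0.179, -0.001], [0.179, 0.984, -0.0], [0.001, -0.001, -1.0]]
force: [-0.1, -0.3, -0.1]
finger_gap: 0.699
grip_force: 0.0
```

Emit:
move_arm([
  {"grip": 0.4, "x": 0, "y": 0, "z": 0.6, "wx": 0, "wy": 0, "wz": 0},
  {"grip": 0.4, "x": 0, "y": 0, "z": 1, "wx": 0, "wy": 0, "wz": 0},
  {"grip": 0.4, "x": 0, "y": 0, "z": 1, "wx": 0, "wy": 0, "wz": 0},
  {"grip": 0.4, "x": 0, "y": 0, "z": 1, "wx": 0, "wy": 0, "wz": 0},
  {"grip": 0.4, "x": 0, "y": 0, "z": 1, "wx": 0, "wy": 0, "wz": 0},
])

```text
clock: 16.1
eef_pos: [0.4791, 0.3367, 0.1328]
tcp_rot: [[-0.984, 0.179, 0.001], [0.179, 0.984, 0.001], [-0.001, 0.001, -1.0]]
force: [0.8, 0.8, -0.9]
finger_gap: 0.698
grip_force: 0.0
```

Emit:
move_arm([
  {"grip": 0.4, "x": -0.5, "y": -1, "z": 1, "wx": 0, "wy": 0, "wz": 0},
  {"grip": 0.4, "x": 0, "y": -1, "z": 1, "wx": 0, "wy": 0, "wz": 0},
  {"grip": 0.4, "x": 0, "y": -1, "z": 0, "wx": 0, "wy": 0, "wz": 0},
  {"grip": 0.4, "x": 0, "y": -1, "z": 0, "wx": 0, "wy": 0, "wz": 0},
  {"grip": 0.4, "x": 0, "y": -1, "z": 0, "wx": 0, "wy": 0, "wz": 0},
])

```text
clock: 16.73
eef_pos: [0.4665, 0.2109, 0.182]
tcp_rot: [[-0.984, 0.179, 0.001], [0.179, 0.984, 0.0], [-0.001, 0.001, -1.0]]
force: [0.9, 0.4, -0.4]
finger_gap: 0.699
grip_force: 0.0
```

Emit:
move_arm([
  {"grip": 0.4, "x": 0, "y": -1, "z": 0, "wx": 0, "wy": 0, "wz": 0},
  {"grip": 0.4, "x": 0, "y": -1, "z": 0, "wx": 0, "wy": 0, "wz": 0},
  {"grip": 0.4, "x": 0, "y": 0, "z": 0, "wx": 0, "wy": 0, "wz": 0},
  {"grip": 0.4, "x": 0, "y": 0, "z": 0, "wx": 0, "wy": 0, "wz": 0},
])

```text
clock: 17.23
eef_pos: [0.4667, 0.1619, 0.1815]
tcp_rot: [[-0.984, 0.18, 0.001], [0.18, 0.984, 0.0], [-0.001, 0.001, -1.0]]
force: [0.4, 0.0, 0.2]
finger_gap: 0.696
grip_force: 0.0
```

```bash
python3 - <<'E'
from h import *
t=camera("top");c=camera("side");s=state();print(s["eef_pos"],s["finger_gap"],s["force"])
f=lambda a:cv2.resize(a,(400,400),interpolation=cv2.INTER_CUBIC)
cv2.imwrite("pics/p6.png",np.hstack([f(cv2.convertScaleAbs(t["color"][155:245,165:255],alpha=1.5)),f(cv2.convertScaleAbs(c["color"][100:190,240:330],alpha=1.5))]))
E
```

```text
[0.46661355 0.1622293  0.1811533 ] 0.699109497223504 [ 0.96556115  0.14432065 -0.26828165]
```

View pics/p6.png

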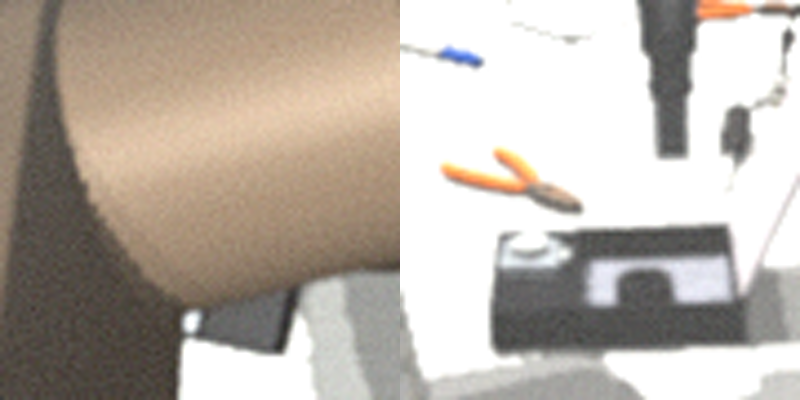

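The side crop shows the puck lying flat mid-bay at (645,287), with the lid open and the gripper clear. I'll hand it in.

```bash
python3 -c "
from rig import sign_off; print(sign_off())"
```

```text
the job is handed in; nothing more can be done
None
```

The latch was pressed to its stop, the lid sprang open untouched, and the lens puck lies flat in the open case; I handed the job in at about 17 s, but no verdict was returned.

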